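# Set the flip tags on the packing-bench stock rack

### The arm

A 6-joint arm with a two-finger parallel gripper is mounted at the origin on the work surface. World frame = base frame: x ahead of the robot, y to its left, z up, the work surface at z = 0. Lengths are in mm, angles in degrees, forces in N, time in s.
With the tool pointing down it reaches from about 300 to 850 mm from the base axis. Payload 4.2 kg.
Tool frame: the origin (TCP) lies between the finger pads; the fingertips stand 22 mm ahead of it and the grasp point (between the pads) lies 3 mm ahead of it (env.finger_overhang is the distance from the TCP to the fingertips, in mm); z points along the fingers, y is the line along which they close (so a half turn about z gives the same grasp; the last joint's range is limited). The gripper opens to 91 mm and grips with 3 to 60 N. Pads are 32 mm wide; open, the fingers measure 118 mm over their backs; the gripper's body (76 mm by 178 mm) begins 60 mm behind the grasp point.
Start: joints at [68.067, 18.312, 89.639, -0, 72.044, -1.146], TCP at [204.066, 537.585, 235.976] pointing down, gripper open.
Joint ranges: [-177.97, 177.97], [-48.28, 115.42], [12.27, 149.76], [-77.06, 257.06], [2.81, 150.46], [-146.56, 146.56]. Speed limits (degrees/s): [147.25, 147.25, 180, 180, 180, 180].

### API

Orientations are given as [roll, pitch, yaw] about the fixed x, y, z axes, in that order (R = Rz(yaw) Ry(pitch) Rx(roll)).
In Python, from workcell import state, cams, ticket, look_for, outline_of, env gives the robot as it stands.
- The arm moves only by the tool servo_tool, never from a script. Its argument "steps" is a list of rows, each a list of 3 entries, a list of its own where there are three numbers: the closure in counts, from 0 (fully open) to 255 (shut), then the shift along the tool's x, y, z in mm, then the turn, a rotation vector about the tool's x, y, z in rad. A call has exactly 10 rows; each row shifts and turns the commanded pose from where the row before left it, along the tool's axes as they then stand; what a row does not reach is not made up. A row lasts 1/10 s, in which the tool goes at most 50 mm and 8.59 degrees, less where a joint would pass 70% of its speed; a pose out of reach is approached as far as the arm can. A call with a gripper value outside its range is refused whole. The fingers move at their own pace and stop on an object; "squeeze" is the grip in N (left out, the last holds). Time passes only in rows, so rows that do not move let the fingers close, or fill a call up. It gives the time, the measured TCP pose, the force, the opening and the grip force at its end, in the units of the state.
- state(): the state, without advancing time (a new reading comes with each control period).
- cams.grab_frame(name): name is "scene" or "top" or "wrist"; returns a dict with "color" (480x640x3 uint8, red, green, blue), "z_map" (480x640 float32, mm along the optical axis (not along the pixel's ray), 0 where there is no reading), "fovy" (degrees; the focal length in pixels is half the picture's height over the tangent of half this angle, whatever the lens; pixels are square), "cx", "cy" (the principal point, pixels), "k1" (the pictures are not rectified: a ray, as slopes to the right and down, at radius r is drawn at 1 + k1 r^2 times it, then the intrinsics apply), "eye" and "rotation" of the camera in the world; the wrist camera has in their place "tool_from_camera" (4x4, takes a point from camera to tool coordinates, whose origin is the TCP and whose axes are the flange's). Camera axes: x right, y up, looking along -z (the intrinsics and any distortion apply to the point x, -y, -z); pixel columns grow to the right and rows downward; lengths in mm; the calibration is good to about 2 mm. A picture is of the moment at which its call begins: read the wrist's pose just before it.
- ticket.job_done(): hands the job in; it is judged then, once.
Trained networks look in a picture, given as the dict that the camera call returned (one of the last four; its "shot" number tells which), for a name from the list of things; names that differ only in an ending like _2 or _b are one class to them, and where a whole thing is asked for, a point or a joint stands for the part that bears it (a point fixed in the world has none). Each returns a list of dicts, best first, with "confidence" (0 to 1); they miss things now and then, are a little off and sometimes report something else, mostly with a low value. They report only what shows in the picture. A call takes as long as a camera call.
- look_for(picture, thing): "at" ([column, row] in pixels, amid what is visible of it).
- outline_of(picture, thing): "pixels" (480x640 bool, what is visible of it) and "at" ([column, row] in pixels, amid what is visible of it).
The state is a dict: "time_s": time; "qpos": joint angles; "qvel": joint speeds; "effort": joint torques, N m; "ee_pos": TCP position; "ee_rot": TCP orientation; "force": force on the tool from outside, world axes, zero at the start; "torque": the same for the moment, N m; "gripper_width": finger opening in mm; "gripper_force": force on a finger pad.
Only numpy, scipy, OpenCV 4.12 (cv2) and the standard library are available. Lean on these libraries where they do the work, as an engineer would, in place of code of your own. Each camera call takes 0.05 s, during which the arm holds its last target. There are 200 camera calls.

### The job

Set the flip tags on the stock rack to match the bins: push the tags over on their hinges with a fingertip so that only the tags of the full bins, each on the rail straight behind its bin, show the round dot on their upper face, and the tag of any other bin shows the bar, every tag lying fully over on its rest. Push gently without pinching a tag, and leave the bins and the loose things around the rack where they stand.

Things in the scene. Friction and masses are not known exactly. Their poses are not given: they have to be found in the camera images.
- rack: grey steel rack on the table, 488 mm (y) by 226 mm (x), origin on the table under it; four bins in a row along y on its near (-x) side, straight behind (+x of) each bin one flip tag on a 32 mm high rail. Places are 118 mm apart; a bin's centre is about 112 mm from its own tag's pin, 155 mm or more from the others. Yaw of the rack up to 0.22.
- pin_a (a point): middle of the fixed hinge pin of flip tag a, 46 mm above the table, its frame turned as the rack: x along the pin, away from the bins; y along the rail; z up. All four tags are alike; which place each has changes. Brackets at the pin's ends, 28 to 32 mm from its middle, rise 7 mm above it; the rest blocks under the leaf reach 16 mm to each side and 13 mm above the pin.
- edge_a (a point): middle of the free edge of tag a's leaf; it moves with the tag. White plastic leaf, 52 mm along the pin, 52 mm from pin to edge, 4 mm thick, about 35 g. At rest the edge is 32 mm beside the pin and 41 mm above it, with free air under its outer half. Neighbouring tags leaning to each other leave 54 mm between their edges.
- tag_a (a joint): turn of the leaf (rad), like a page about its level pin: 0 = resting on the +y side, 52 degrees above level, bar face up (black bar 42 x 11 mm); 0.663 = upright; 1.326 = resting on the -y side, 52 degrees above level, dot face up (round black dot, 33 mm). It turns freely (a push under 2 N against the outer edge, rising with it) and, once past upright, falls to its rest by its own weight.
- pin_b (a point): middle of the fixed hinge pin of flip tag b, 46 mm above the table, its frame turned as the rack: x along the pin, away from the bins; y along the rail; z up. Like pin_a.
- edge_b (a point): middle of the free edge of tag b's leaf; it moves with the tag. Like edge_a.
- tag_b (a joint): turn of this leaf, as tag_a.
- pin_c (a point): middle of the fixed hinge pin of flip tag c, 46 mm above the table, its frame turned as the rack: x along the pin, away from the bins; y along the rail; z up. Like pin_a.
- edge_c (a point): middle of the free edge of tag c's leaf; it moves with the tag. Like edge_a.
- tag_c (a joint): turn of this leaf, as tag_a.
- pin_d (a point): middle of the fixed hinge pin of flip tag d, 46 mm above the table, its frame turned as the rack: x along the pin, away from the bins; y along the rail; z up. Like pin_a.
- edge_d (a point): middle of the free edge of tag d's leaf; it moves with the tag. Like edge_a.
- tag_d (a joint): turn of this leaf, as tag_a.
- mid_a (a point): the centre of bin a, 30 mm above its underside (36 mm above the table). Loose grey plastic bin, 130 mm (x) by 98 mm (y) by 60 mm high, standing in the rack; FULL: packed level with the rim with paper-wrapped packets. Which bin stands in which of the four places changes.
- mid_b (a point): the centre of bin b, 30 mm above its underside (36 mm above the table). Loose grey plastic bin, 130 mm (x) by 98 mm (y) by 60 mm high, standing in the rack; FULL: packed level with the rim with paper-wrapped packets. Which bin stands in which of the four places changes.
- mid_c (a point): the centre of bin c, 30 mm above its underside (36 mm above the table). Loose grey plastic bin, 130 mm (x) by 98 mm (y) by 60 mm high, standing in the rack; FULL: packed level with the rim with paper-wrapped packets. Which bin stands in which of the four places changes.
- mid_d (a point): the centre of bin d, 30 mm above its underside (36 mm above the table). Loose grey plastic bin, 130 mm (x) by 98 mm (y) by 60 mm high, standing in the rack; NOT full: only three packets lie on its floor. Which bin stands in which of the four places changes.
- pot_mid (a point): bystander: centre, 23 mm up, of a loose white paste pot, 58 mm across, 46 mm high, with a brush handle standing in it up to 136 mm; it stands beyond the rail
- stack_mid (a point): bystander: centre, 19 mm up, of a loose bundle of six wrapped packets, 58 x 57 x 38 mm, beyond the rail
- tin_mid (a point): bystander: centre, 37 mm up, of a loose bare metal tin, 56 mm across, 75 mm high, left (+y) of the rack

How it is judged (in metres and radians):
At the end, for the whole second after the job is handed in: Each tag whose pin is within 145 mm (level) of the centre of a full bin (a, b, c) is turned to more than 1.176 rad (dot up), each tag within 145 mm of bin d is below 0.15 rad (bar up), and all tags are at rest (under 0.2 rad/s) ((horizontal distance between pin_a and mid_a above 0.145 m or value of joint tag_a above 1.176 rad) and (horizontal distance between pin_a and mid_b above 0.145 m or value of joint tag_a above 1.176 rad) and (horizontal distance between pin_a and mid_c above 0.145 m or value of joint tag_a above 1.176 rad) and (horizontal distance between pin_a and mid_d above 0.145 m or value of joint tag_a below 0.15 rad) and velocity of joint tag_a between -0.2 and 0.2 rad/s and (horizontal distance between pin_b and mid_a above 0.145 m or value of joint tag_b above 1.176 rad) and (horizontal distance between pin_b and mid_b above 0.145 m or value of joint tag_b above 1.176 rad) and (horizontal distance between pin_b and mid_c above 0.145 m or value of joint tag_b above 1.176 rad) and (horizontal distance between pin_b and mid_d above 0.145 m or value of joint tag_b below 0.15 rad) and velocity of joint tag_b between -0.2 and 0.2 rad/s and (horizontal distance between pin_c and mid_a above 0.145 m or value of joint tag_c above 1.176 rad) and (horizontal distance between pin_c and mid_b above 0.145 m or value of joint tag_c above 1.176 rad) and (horizontal distance between pin_c and mid_c above 0.145 m or value of joint tag_c above 1.176 rad) and (horizontal distance between pin_c and mid_d above 0.145 m or value of joint tag_c below 0.15 rad) and velocity of joint tag_c between -0.2 and 0.2 rad/s and (horizontal distance between pin_d and mid_a above 0.145 m or value of joint tag_d above 1.176 rad) and (horizontal distance between pin_d and mid_b above 0.145 m or value of joint tag_d above 1.176 rad) and (horizontal distance between pin_d and mid_c above 0.145 m or value of joint tag_d above 1.176 rad) and (horizontal distance between pin_d and mid_d above 0.145 m or value of joint tag_d below 0.15 rad) and velocity of joint tag_d between -0.2 and 0.2 rad/s); the robot touches nothing.
It fails at once if a bin is moved or lifted by more than 12 mm (distance of any of mid_a, mid_b, mid_c, mid_d from where it was at the start of the episode above 0.012 m).
It fails at once if the paste pot, the packet stack or the tin is moved or lifted by more than 15 mm (distance of any of pot_mid, stack_mid, tin_mid from where it was at the start of the episode above 0.015 m).
It fails at once if a tag is pinched or forced: the fingers press on it with more than 15 N (contact force between the fingers and tag_a above 15 N or contact force between the fingers and tag_b above 15 N or contact force between the fingers and tag_c above 15 N or contact force between the fingers and tag_d above 15 N).
It also fails if it takes over 58 s, if anything falls off the work surface, if the arm or the gripper's body presses on something with over 40 N, if the wrist force passes 120 N, or if a joint passes its speed limit or range.

## Working session

There is one attempt and no reset: what is moved stays moved. The work goes in short steps, Python scripts to look and compute and a tool call to move; the robot and the scene stay as the last step left them, time stands still between calls to the robot, and variables do not carry over. Pictures are saved under pics/ and viewed, at most 10 in all, crops included, and the job is handed in when it is done.

Besides the shell and the picture viewer there is one more tool, called after ">>>" by a JSON object that holds its "method" and its "body". servo_tool: Moves the arm, as the interface text tells. Its arguments: {"type":"object","properties":{"steps":{"type":"array","items":{"type":"array"}},"squeeze":{"type":"number"}},"required":["steps"]}

```bash
mkdir -p pics
cat > h.py <<'E'
import numpy as np, cv2
from workcell import state, cams, ticket, look_for, outline_of, env
def unproj(f,uv,z=None):
    """pixel -> world using depth (or given plane world z)"""
    F=240/np.tan(np.radians(f["fovy"]/2))
    p=np.array([(uv[0]-f["cx"])/F,(uv[1]-f["cy"])/F]); s=p.copy()
    for _ in range(20): s=p/(1+f["k1"]*(s@s))
    d=np.array([s[0],-s[1],-1.0]); R=np.array(f["rotation"]); e=np.array(f["eye"])
    if z is None:
        u,v=int(round(uv[0])),int(round(uv[1])); w=f["z_map"][max(v-2,0):v+3,max(u-2,0):u+3]; w=w[w>0]
        return e+R@d*np.median(w) if len(w) else None
    r=R@d; return e+r*(z-e[2])/r[2]
E
python3 - <<'E'
from h import *
s=state();print(s["time_s"],s["ee_pos"],s["ee_rot"],s["gripper_width"],env.finger_overhang)
for n in("top","scene"):
    f=cams.grab_frame(n);cv2.imwrite(f"pics/{n}0.png",f["color"][:,:,::-1])
    print(n,f["eye"],np.shape(f["rotation"]))
    for t in("pin_a","edge_a","mid_a","mid_d","tag_a","pot_mid","stack_mid","tin_mid"):
        for r in look_for(f,t)[:5]: print(t,round(r["confidence"],2),np.round(r["at"]),np.round(unproj(f,r["at"])))
E
```

```text
0.0 [203.88657253 537.13246706 235.10976129] [-1.79897216e+02 -1.48801558e-03  1.59214037e+02] 90.8989436425753 22.0
top [423.24787892  96.42446224 897.09673631] (3,)
pin_a 0.97 [359. 226.] [78905. 78579. 79379.]
pin_a 0.97 [293. 235.] [78067. 77740. 78541.]
pin_a 0.65 [227. 249.] [76665. 76338. 77139.]
pin_a 0.42 [331. 267.] [81836. 81510. 82310.]
pin_a 0.37 [442. 210.] [79174. 78847. 79648.]
edge_a 0.79 [351. 226.] [77001. 76675. 77475.]
edge_a 0.78 [214. 248.] [74751. 74424. 75224.]
edge_a 0.7 [282. 236.] [75806. 75479. 76279.]
edge_a 0.57 [441. 215.] [79217. 78890. 79690.]
mid_a 0.87 [369. 292.] [76879. 76552. 77353.]
mid_a 0.83 [442. 278.] [83158. 82831. 83632.]
mid_a 0.8 [234. 314.] [74244. 73918. 74718.]
mid_a 0.7 [303. 302.] [75686. 75360. 76160.]
mid_d 0.87 [369. 292.] [76879. 76552. 77353.]
mid_d 0.83 [442. 278.] [83158. 82831. 83632.]
mid_d 0.8 [234. 314.] [74244. 73918. 74718.]
mid_d 0.7 [303. 302.] [75686. 75360. 76160.]
tag_a 0.75 [283. 237.] [75913. 75586. 76387.]
tag_a 0.69 [210. 248.] [74202. 73875. 74676.]
tag_a 0.59 [441. 214.] [79230. 78903. 79704.]
tag_a 0.56 [35
[... 1044 characters left out ...]
[441. 242.] [-93082. -93725. -93232.]
mid_d 0.92 [379. 226.] [-98415. -99057. -98564.]
mid_d 0.58 [322. 204.] [-104295. -104937. -104444.]
mid_d 0.58 [267. 187.] [-116665. -117307. -116814.]
mid_d 0.31 [524. 266.] [-84154. -84797. -84304.]
tag_a 0.93 [434. 290.] [-86702. -87345. -86852.]
tag_a 0.8 [306. 244.] [-98143. -98785. -98292.]
tag_a 0.65 [230. 216.] [-106166. -106809. -106316.]
tag_a 0.62 [368. 270.] [-91741. -92384. -91890.]
tag_a 0.41 [300. 245.] [-101029. -101672. -101179.]
pot_mid 0.8 [341. 333.] [-89780. -90423. -89930.]
stack_mid 0.96 [234. 291.] [-100848. -101491. -100997.]
tin_mid 0.62 [526. 265.] [-84001. -84644. -84151.]
tin_mid 0.16 [240. 227.] [-107512. -108155. -107661.]
```

```bash
sed -i 's/R=np.array(f\["rotation"\])/R=Rot.from_euler("xyz",f["rotation"],degrees=True).as_matrix()/; 1a from scipy.spatial.transform import Rotation as Rot' h.py
python3 - <<'E'
from h import *
for n in("top","scene"):
    f=cams.grab_frame(n)
    print(n,f["rotation"])
    for t,h in(("pin_a",46),("edge_a",87),("mid_a",None),("pot_mid",None),("stack_mid",None),("tin_mid",None)):
        for r in look_for(f,t)[:5]: print(t,round(r["confidence"],2),np.round(r["at"]),np.round(unproj(f,r["at"])), np.round(unproj(f,r["at"],h)) if h else "")
t=cv2.imread("pics/top0.png")[130:370,110:510];cv2.imwrite("pics/top0c.png",cv2.resize(t,(800,480),interpolation=2))
E
```

```text
top [ 10.06577153   0.19431593 -90.7931995 ]
pin_a 0.85 [429. 216.] [606. -92.  51.] [607. -93.  46.]
pin_a 0.83 [230. 250.] [552. 248.  57.] [554. 250.  46.]
pin_a 0.79 [293. 237.] [574. 142.  51.] [574. 143.  46.]
pin_a 0.61 [357. 228.] [586.  34.  62.] [589.  33.  46.]
pin_a 0.54 [136. 335.] [413. 394.  76.] [413. 405.  46.]
edge_a 0.82 [352. 226.] [587.  43.  75.] [585.  43.  87.]
edge_a 0.67 [215. 248.] [554. 272.  67.] [551. 268.  87.]
edge_a 0.62 [441. 214.] [ 606. -107.   71.] [ 603. -103.   87.]
edge_a 0.59 [283. 234.] [576. 158.  70.] [573. 157.  87.]
mid_a 0.98 [439. 276.] [ 507. -112.   11.] 
mid_a 0.91 [302. 302.] [463. 128.  60.] 
mid_a 0.9 [369. 290.] [481.  16.  59.] 
pot_mid 0.56 [276. 174.] [687. 172.  48.] 
stack_mid 0.65 [393. 159.] [713. -35.  40.] 
stack_mid 0.44 [277. 172.] [689. 170.  50.] 
tin_mid 0.83 [136. 334.] [414. 393.  76.] 
scene [ 30.15759602  -0.21283947 120.35484071]
pin_a 0.89 [422. 291.] [561. 258.  49.] [559. 258.  46.]
pin_a 0.84 [300. 247.] [596.  32.  57.] [591.  28.  46.]
pin_a 0.67 [240. 229.] [617. -88.  48.] [616. -89.  46.]
pin_a 0.61 [364. 270.] [583. 153.  64.] [574. 150.  46.]
edge_a 0.72 [433. 286.] [551. 271.  65.] [562. 272.  87.]
edge_a 0.72 [370. 268.] [580. 165.  76.] [585. 166.  87.]
edge_a 0.65 [233. 216.] [ 609. -106.   69.] [617. -95.  87.]
edge_a 0.58 [306. 244.] [594.  43.  73.] [601.  48.  87.]
mid_a 0.81 [439. 244.] [466. 246.  60.] 
mid_a 0.78 [380. 228.] [490. 137.  60.] 
mid_a 0.69 [269. 185.] [ 490. -113.   21.] 
pot_mid 0.85 [342. 332.] [694. 174.  46.] 
tin_mid 0.59 [526. 268.] [442. 396.  74.] 
tin_mid 0.39 [307. 241.] [587.  42.  73.]
```

View pics/top0c.png

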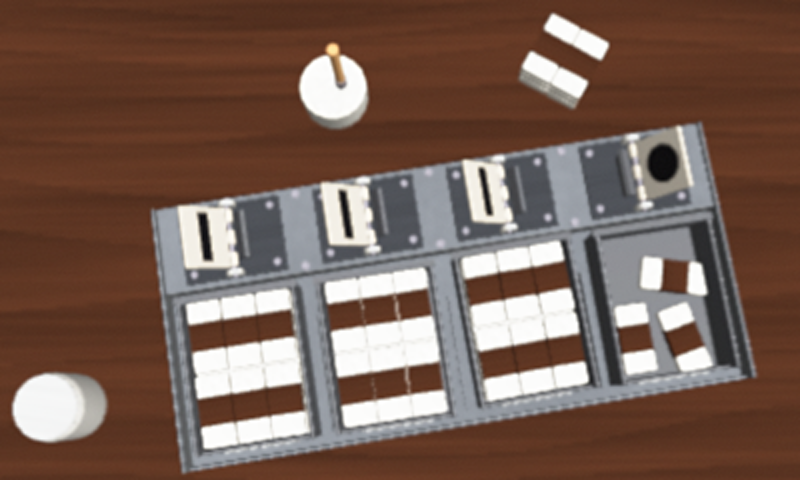

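View pics/scene0.png

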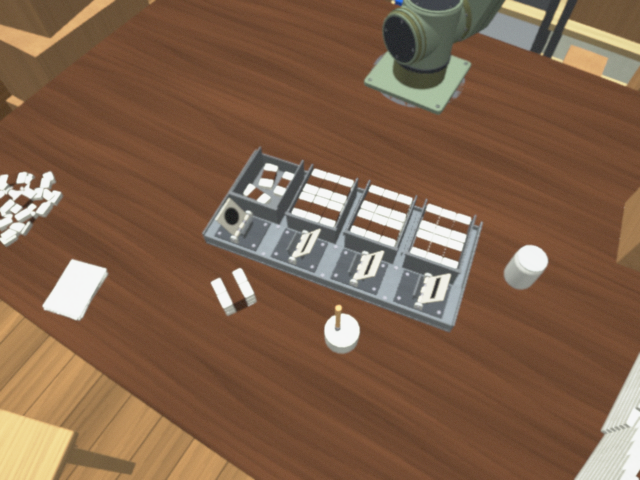

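Run:
```python
from h import *
from scipy.optimize import least_squares
P=[];K=[]
# leaf points (white, z 50..95) from depth, top cam ; bar leaves 0..2, dot leaf 3
for n in("top","scene"):
    f=cams.grab_frame(n)
    for r in look_for(f,"pin_a"):
        p=unproj(f,r["at"],46); k=np.argmin([np.hypot(*(p[:2]-q)) for q in((553,252),(574,143),(590,31),(607,-90))])
        if r["confidence"]>.5 and np.hypot(*(p[:2]-((553,252),(574,143),(590,31),(607,-90))[k]))<30: P.append(p[:2]);K.append((k,0))
    for r in outline_of(f,"tag_a"):
        v,u=np.nonzero(r["pixels"]); 
        if r["confidence"]<.4: continue
        q=np.array([unproj(f,(a,b)) for a,b in zip(u,v)]); q=q[(q[:,2]>50)&(q[:,2]<95)]
        print(n,np.round(r["at"]),len(q),"mean",np.round(q.mean(0),1),"min",np.round(np.percentile(q,3,axis=0)),"max",np.round(np.percentile(q,97,axis=0)))
    for r in outline_of(f,"mid_a"):
        v,u=np.nonzero(r["pixels"]); q=np.array([unproj(f,(a,b)) for a,b in zip(u,v)]);q=q[q[:,2]>52]
        (c,sz,a)=cv2.minAreaRect(q[:,:2].astype(np.float32)); print("bin",round(r["confidence"],2),np.round(c),np.round(sz),round(a,1))
P=np.array(P);K=np.array(K)
g=lambda p:(np.array([[p[0],p[1]]])+118*(1.5-K[:,:1])*np.array([[-np.sin(p[2]),np.cos(p[2])]])-P).ravel()
s=least_squares(g,[580,80,.15],loss="soft_l1",f_scale=4); print(s.x,np.degrees(s.x[2]),np.round(s.fun.reshape(-1,2)),K[:,0])
for k in range(4): print(k,s.x[:2]+118*(1.5-k)*np.array([-np.sin(s.x[2]),np.cos(s.x[2])]))
```

```text
top [440. 212.] 782 mean [ 610.8 -107.    69.9] min [ 587. -123.   51.] max [635. -90.  87.]
top [283. 237.] 641 mean [570.9 157.9  70.3] min [547. 142.  51.] max [595. 174.  87.]
top [354. 225.] 541 mean [587.6  41.1  70.4] min [565.  24.  51.] max [612.  58.  87.]
top [213. 249.] 725 mean [553.2 275.3  71. ] min [530. 259.  52.] max [578. 291.  87.]
bin 0.83 [484.  11.] [129. 100.] 9.3
bin 0.67 [464. 127.] [128.  99.] 7.9
bin 0.64 [448. 242.] [128. 100.] 7.9
bin 0.6 [ 499. -106.] [130. 102.] 7.7
scene [368. 270.] 434 mean [574.2 158.8  70.4] min [550. 142.  51.] max [596. 175.  86.]
scene [306. 243.] 332 mean [591.1  42.7  71.1] min [567.  25.  51.] max [613.  58.  86.]
scene [432. 287.] 614 mean [555.6 275.7  70. ] min [530. 258.  51.] max [579. 292.  86.]
scene [233. 217.] 565 mean [ 611.7 -106.5   68.3] min [ 589. -122.   51.] max [634. -92.  85.]
bin 0.91 [461. 244.] [150. 102.] 7.9
bin 0.64 [ 500. -107.] [135. 102.] 8.2
bin 0.61 [485.  11.] [133. 101.] 9.6
bin 0.6 [477. 129.] [159. 101.] 8.0
[5.82135717e+02 8.42641458e+01 1.59427703e-01] 9.134534511202881 [[-1.  0.]
 [ 4.  5.]
 [ 1. -4.]
 [ 4.  5.]
 [-1. -3.]
 [-3.  1.]
 [-4.  1.]
 [ 1. -4.]] [1 0 2 3 2 0 3 1]
0 [554.03640182 259.01948472]
1 [572.76927862 142.51592543]
2 [591.50215542  26.01236614]
3 [610.23503222 -90.49119314]
```

>>> {"method": "servo_tool", "body": {"steps": [[255,[0,0,0],[0,0,0.14]],[255,[0,0,0],[0,0,0.14]],[255,[0,0,0],[0,0,0.14]],[255,[0,0,0],[0,0,0.14]],[255,[0,0,0],[0,0,0.14]],[255,[0,0,0],[0,0,0.14]],[255,[0,0,0],[0,0,0.14]],[255,[0,0,0],[0,0,0.07]],[255,[0,0,0],[0,0,0]],[255,[0,0,0],[0,0,0]]], "squeeze": 5}}

```text
time_s: 3.0
ee_pos: [204.1, 537.6, 236.0]
ee_rot: [180.0, -0.0, 99.1]
force: [0.2, -0.2, 0.0]
gripper_width: 13.9
gripper_force: 0.0
```

>>> {"method": "servo_tool", "body": {"steps": [[255,[0,0,0],[0,0,0.012]],[255,[-30,34,0],[0,0,0]],[255,[-30,34,0],[0,0,0]],[255,[-30,34,0],[0,0,0]],[255,[-30,34,0],[0,0,0]],[255,[-30,34,0],[0,0,0]],[255,[-30,34,0],[0,0,0]],[255,[-30,34,0],[0,0,0]],[255,[-30,35,0],[0,0,0]],[255,[-27,35,20],[0,0,0]]]}}

```text
time_s: 4.0
ee_pos: [550.6, 317.6, 218.7]
ee_rot: [179.6, -0.1, 98.4]
force: [0.5, 0.9, -0.1]
gripper_width: 0.6
gripper_force: 0.0
```

```bash
cat >> h.py <<'E'
def wrist():
    s=state(); f=cams.grab_frame("wrist")
    T=np.eye(4);T[:3,:3]=Rot.from_euler("xyz",s["ee_rot"],degrees=True).as_matrix();T[:3,3]=s["ee_pos"]
    M=T@np.array(f["tool_from_camera"]); f["eye"]=M[:3,3]; f["rotation"]=Rot.from_matrix(M[:3,:3]).as_euler("xyz",degrees=True); return f,s
E
python3 - <<'E'
from h import *
f,s=wrist();print(s["ee_pos"]);cv2.imwrite("pics/w1.png",f["color"][:,:,::-1])
for t,h in(("pin_a",46),("edge_a",87)):
    for r in look_for(f,t)[:4]: print(t,round(r["confidence"],2),np.round(r["at"]),np.round(unproj(f,r["at"],h)))
for r in outline_of(f,"tag_a"):
    v,u=np.nonzero(r["pixels"]); q=np.array([unproj(f,(a,b)) for a,b in zip(u[::7],v[::7])]); q=q[(q[:,2]>50)&(q[:,2]<95)]
    if len(q): print(round(r["confidence"],2),np.round(r["at"]),len(q),np.round(q.mean(0),1),np.round(np.percentile(q,2,axis=0)),np.round(np.percentile(q,98,axis=0)))
E
```

```text
[550.61961599 317.64959787 218.71592813]
pin_a 0.76 [305. 252.] [547. 291.  46.]
edge_a 0.52 [288. 272.] [535. 284.  87.]
0.55 [286. 272.] 19 [533.1 284.6  85.5] [526. 279.  82.] [561. 292.  88.]
```

View pics/w1.png

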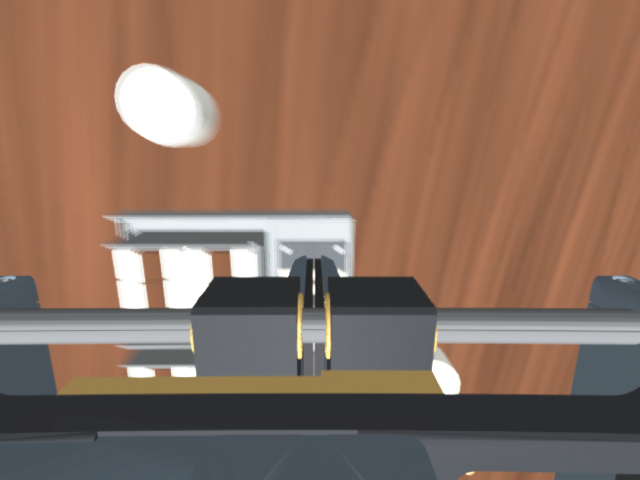

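>>> {"method": "servo_tool", "body": {"steps": [[255,[0,0,40],[0,0,0]],[255,[0,0,40],[0,0,0]],[255,[0,0,30],[0,0,0]],[255,[0,0,10],[0,0,0]],[255,[0,0,0],[0,0,0]],[255,[-7,0,0],[0,0,0]],[255,[-7,0,0],[0,0,0]],[255,[-6,0,0],[0,0,0]],[255,[-6,0,0],[0,0,0]],[255,[-6,0,0],[0,0,0]]]}}

```text
time_s: 5.2
ee_pos: [552.6, 285.9, 96.6]
ee_rot: [179.9, -0.0, 98.3]
force: [0.4, -0.0, 0.4]
gripper_width: 0.8
gripper_force: 0.1
```

>>> {"method": "servo_tool", "body": {"steps": [[255,[-6,0,0],[0,0,0]],[255,[-6,0,0],[0,0,0]],[255,[-6,0,0],[0,0,0]],[255,[-6,0,0],[0,0,0]],[255,[-4,0,0],[0,0,0]],[255,[0,0,0],[0,0,0]],[255,[0,0,0],[0,0,0]],[255,[0,0,-20],[0,0,0]],[255,[0,0,-30],[0,0,0]],[255,[0,0,-10],[0,0,0]]]}}

```text
time_s: 6.2
ee_pos: [557.7, 259.8, 158.7]
ee_rot: [179.7, -0.1, 98.4]
force: [0.5, 1.1, -0.1]
gripper_width: 0.6
gripper_force: 0.0
```

Run:
```python
from h import *
s=state();print(s["time_s"],s["ee_pos"],s["force"])
f=cams.grab_frame("scene");cv2.imwrite("pics/s2.png",cv2.resize(f["color"][130:370,150:550,::-1],(800,480)))
```

```text
6.2 [557.73380154 259.81945668 158.7478473 ] [ 0.49942169  1.1457056  -0.09128804]
```

View pics/s2.png

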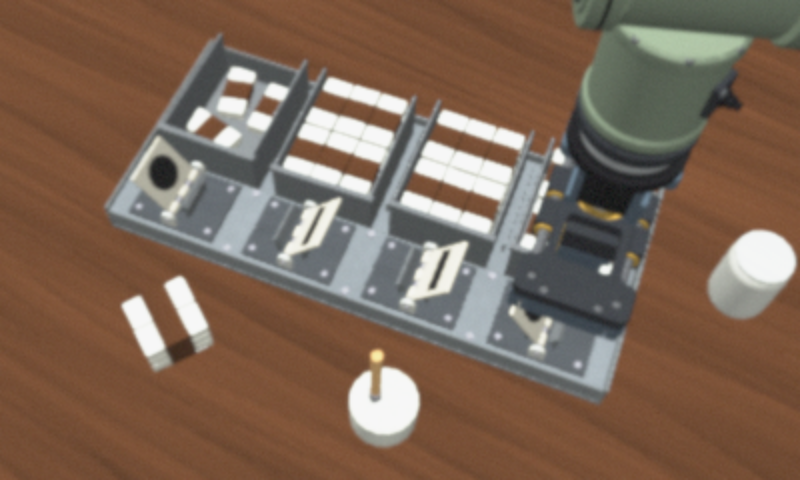

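>>> {"method": "servo_tool", "body": {"steps": [[255,[-25,0,0],[0,0,0]],[255,[-25,0,0],[0,0,0]],[255,[-15,0,0],[0,0,0]],[255,[0,0,0],[0,0,0]],[255,[0,0,20],[0,0,0]],[255,[0,0,25],[0,0,0]],[255,[0,0,15],[0,0,0]],[255,[0,0,0],[0,0,0]],[255,[-5,0,0],[0,0,0]],[255,[-6,0,0],[0,0,0]]]}}

```text
time_s: 7.25
ee_pos: [568.2, 184.2, 97.0]
ee_rot: [179.9, -0.0, 98.4]
force: [1.1, 0.1, 1.0]
gripper_width: 0.4
gripper_force: 0.2
```

>>> {"method": "servo_tool", "body": {"steps": [[255,[-6,0,0],[0,0,0]],[255,[-6,0,0],[0,0,0]],[255,[-6,0,0],[0,0,0]],[255,[-6,0,0],[0,0,0]],[255,[-6,0,0],[0,0,0]],[255,[-6,0,0],[0,0,0]],[255,[-6,0,0],[0,0,0]],[255,[0,0,0],[0,0,0]],[255,[0,0,0],[0,0,0]],[255,[0,0,-30],[0,0,0]]]}}

```text
time_s: 8.25
ee_pos: [570.8, 141.7, 122.6]
ee_rot: [-179.5, 0.0, 98.4]
force: [0.3, -0.8, -0.4]
gripper_width: 0.3
gripper_force: 0.0
```

>>> {"method": "servo_tool", "body": {"steps": [[255,[0,0,-32],[0,0,0]],[255,[-25,1,0],[0,0,0]],[255,[-25,1,0],[0,0,0]],[255,[-13,0,0],[0,0,0]],[255,[0,0,0],[0,0,0]],[255,[0,0,20],[0,0,0]],[255,[0,0,25],[0,0,0]],[255,[0,0,15],[0,0,0]],[255,[0,0,0],[0,0,0]],[255,[-5,0,0],[0,0,0]]]}}

```text
time_s: 9.25
ee_pos: [585.4, 76.2, 98.0]
ee_rot: [-180.0, -0.0, 98.4]
force: [0.3, 0.7, 0.2]
gripper_width: 0.2
gripper_force: 0.0
```

>>> {"method": "servo_tool", "body": {"steps": [[255,[-6,0,0],[0,0,0]],[255,[-6,0,0],[0,0,0]],[255,[-6,0,0],[0,0,0]],[255,[-6,0,0],[0,0,0]],[255,[-6,0,0],[0,0,0]],[255,[-6,0,0],[0,0,0]],[255,[-6,0,0],[0,0,0]],[255,[-6,0,0],[0,0,0]],[255,[0,0,0],[0,0,0]],[255,[0,0,0],[0,0,0]]]}}

```text
time_s: 10.25
ee_pos: [592.4, 27.5, 97.9]
ee_rot: [-180.0, -0.0, 98.3]
force: [0.1, 0.0, -0.0]
gripper_width: 0.5
gripper_force: 0.0
```

>>> {"method": "servo_tool", "body": {"steps": [[255,[0,0,-30],[0,0,0]],[255,[0,0,-30],[0,0,0]],[255,[-30,0,0],[0,0,0]],[255,[-40,0,0],[0,0,0]],[255,[-40,0,0],[0,0,0]],[255,[-40,0,0],[0,0,0]],[255,[-28,0,0],[0,0,0]],[255,[0,0,0],[0,0,0]],[255,[0,0,0],[0,0,0]],[255,[0,0,0],[0,0,0]]]}}

```text
time_s: 11.25
ee_pos: [618.0, -147.3, 157.8]
ee_rot: [-180.0, -0.0, 98.4]
force: [-0.1, 0.2, 0.3]
gripper_width: 0.6
gripper_force: 0.0
```

>>> {"method": "servo_tool", "body": {"steps": [[255,[0,0,25],[0,0,0]],[255,[0,0,25],[0,0,0]],[255,[0,0,10],[0,0,0]],[255,[0,0,0],[0,0,0]],[255,[6,0,0],[0,0,0]],[255,[6,0,0],[0,0,0]],[255,[6,0,0],[0,0,0]],[255,[6,0,0],[0,0,0]],[255,[6,0,0],[0,0,0]],[255,[6,0,0],[0,0,0]]]}}

```text
time_s: 12.25
ee_pos: [613.0, -112.2, 98.1]
ee_rot: [180.0, -0.0, 98.4]
force: [0.3, 0.4, 0.7]
gripper_width: 0.7
gripper_force: 0.0
```

>>> {"method": "servo_tool", "body": {"steps": [[255,[6,0,0],[0,0,0]],[255,[6,0,0],[0,0,0]],[255,[6,0,0],[0,0,0]],[255,[3,0,0],[0,0,0]],[255,[0,0,0],[0,0,0]],[255,[0,0,0],[0,0,0]],[255,[0,0,-30],[0,0,0]],[255,[0,0,-40],[0,0,0]],[255,[-20,0,-40],[0,0,0]],[255,[-40,0,-20],[0,0,0]]]}}

```text
time_s: 13.25
ee_pos: [620.1, -150.5, 232.4]
ee_rot: [179.7, 0.1, 98.5]
force: [1.3, -0.9, 0.1]
gripper_width: 0.3
gripper_force: 0.0
```

>>> {"method": "servo_tool", "body": {"steps": [[255,[-40,-20,0],[0,0,0]],[255,[-40,-30,0],[0,0,0]],[255,[-40,-30,0],[0,0,0]],[255,[-40,-30,0],[0,0,0]],[255,[-40,-30,0],[0,0,0]],[255,[-40,-30,0],[0,0,0]],[255,[-10,-20,0],[0,0,0]],[255,[0,0,0],[0,0,0]],[255,[0,0,0],[0,0,0]],[255,[0,0,0],[0,0,0]]]}}

```text
time_s: 14.25
ee_pos: [467.9, -425.6, 228.0]
ee_rot: [180.0, -0.0, 98.4]
force: [0.5, -0.2, 0.2]
gripper_width: 0.2
gripper_force: 0.0
```

Run:
```python
from h import *
s=state();print(s["time_s"],s["ee_pos"],s["force"])
f=cams.grab_frame("top");cv2.imwrite("pics/t3.png",cv2.resize(f["color"][130:370,110:510,::-1],(800,480)))
for r in outline_of(f,"tag_a"):
    v,u=np.nonzero(r["pixels"]); q=np.array([unproj(f,(a,b)) for a,b in zip(u,v)]); q=q[(q[:,2]>50)&(q[:,2]<105)]
    if len(q): print(round(r["confidence"],2),np.round(r["at"]),len(q),np.round(q.mean(0),1),np.round(np.percentile(q,2,axis=0)),np.round(np.percentile(q,98,axis=0)))
```

```text
14.25 [ 467.86266719 -425.61979565  227.95035769] [ 0.54984107 -0.23885869  0.2003136 ]
0.96 [375. 221.] 696 [593.1   9.4  70.6] [569.  -7.  51.] [618.  27.  87.]
0.76 [422. 216.] 440 [605.9 -75.3  70.6] [582. -94.  50.] [631. -58.  87.]
0.75 [233. 245.] 526 [558.2 242.7  70.9] [534. 226.  51.] [584. 261.  87.]
0.69 [300. 236.] 626 [575.7 126.2  70.3] [551. 109.  50.] [601. 145.  86.]
```

View pics/t3.png

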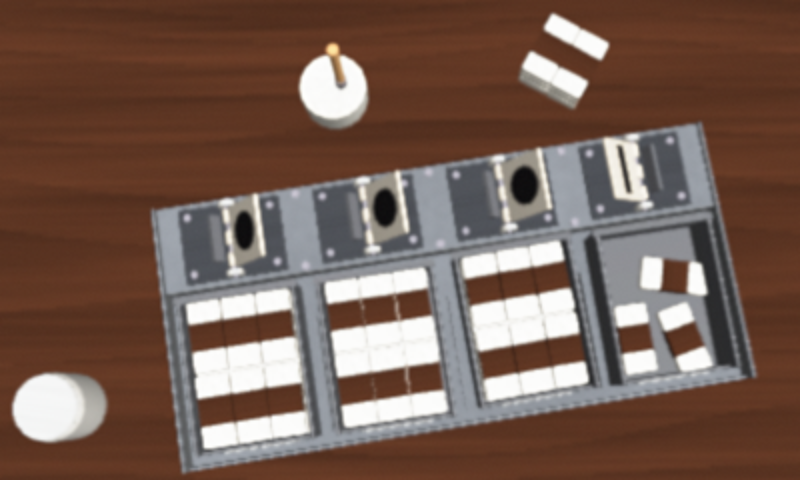

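The dots show at (245,230), (385,207) and (523,185), behind the three full bins. The bar shows at (625,168), behind bin d. All four leaf edges are at 87 mm, which is their rest height, and the bins and loose things look unmoved.

```bash
python3 -c "
from workcell import ticket
print(ticket.job_done())"
```

```text
the job is handed in; nothing more can be done
None
```

I flipped all four tags and handed the job in: the last picture showed dots up behind the three full bins, the bar up behind bin d, every tag on its rest and nothing else visibly moved; no verdict came back.

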